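# Show the failed transformer to the inspection camera

### The arm

A 7-joint arm with a two-finger parallel gripper is mounted at the origin on the work surface. World frame = base frame: x ahead of the robot, y to its left, z up, the work surface at z = 0. Lengths are in m, angles in rad, forces in N, time in s.
With the tool pointing down it reaches from about 0.375 to 0.925 m from the base axis. Payload 3.1 kg.
Tool frame: the origin (TCP) lies on the centre line of the jaws, within the pads' length; the fingertips stand 11 mm ahead of it and the grasp point (between the pads) lies 8 mm behind it; z points along the fingers, y is the line along which they close (so a half turn about z gives the same grasp; the last joint's range is limited). The gripper opens to 85 mm and grips with 20 to 120 N. Pads are 22 mm wide; open, the fingers measure 114 mm over their backs; the gripper's body (76 mm by 85 mm) begins 54 mm behind the grasp point. The pads swing forward as they close: fully open they stand 13 mm farther back than shut.
Start: joints at [-1.333, 0.383, 0.044, 1.598, -0.018, 1.161, -0.05], TCP at [0.214, 0.614, 0.242] pointing down, gripper open.
Joint ranges: [-2.61, 2.61], [-0.41, 2.15], [-1.48, 1.57], [0, 2.5], [-1.57, 4.71], [0.05, 1.97], [-2.85, 2.85]. Speed limits (rad/s): [2.79, 2.79, 3.14, 3.14, 3.14, 3.14, 3.14].

### API

Orientations are given as a unit quaternion [w, x, y, z].
In Python, from plant import bot gives the robot as it stands.
- The arm moves only by the tool drive_tool, never from a script. Its argument "plan" is a list of rows, each a list of 5 numbers: the opening, from 0 (shut) to 1 (fully open), then the shift along the tool's x, y, z as a fraction of full scale, then the turn about the tool's z as a fraction of full scale. A call has 1 to 5 rows; each row is the pose to reach, as a shift and turn from the pose commanded when the call began, along the tool's axes at that moment; what a row does not reach only later rows make up. Full scale, the value 1, is 0.3 m for a shift and 45 degrees for a turn. A row lasts 1/8 s, in which the tool goes at most 62.5 mm and 10.7 degrees, less where a joint would pass 70% of its speed; a pose out of reach is approached as far as the arm can. A call with a number of a shift or a turn outside -1 to 1 is refused whole. A call with a gripper value outside its range is refused whole. The fingers move at their own pace and stop on an object; "newtons" is the grip in N (left out, the last holds). Time passes only in rows, so rows that repeat a pose let the fingers close. It gives the time, the measured TCP pose, the force, the opening and the grip force at its end, in the units of the state.
- bot.observe(): the state, without advancing time (a new reading comes with each control period).
- bot.grab_frame(name): name is "scene" or "top"; returns a dict with "frame" (480x640x3 uint8, red, green, blue), "intrinsics" (3x3 intrinsics, pixels), "pose" (4x4, takes a point from camera to world coordinates). Camera axes: x right, y down, z forward; pixel columns grow to the right and rows downward; lengths in m; the calibration is good to about 2 mm. A picture is of the moment at which its call begins. There is no depth.
- bot.hand_in(): hands the job in; it is judged then, once.
The state is a dict: "clock": time; "joint_pos": joint angles; "qd": joint speeds; "joint_efforts": joint torques, N m; "position": TCP position; "tcp_rot": TCP orientation; "ft_force": force on the tool from outside, world axes, zero at the start; "wrist_torque": the same for the moment, N m; "opening": opening from 0.0 (shut) to 1.0 (fully open); "finger_force": force on a finger pad.
Only numpy, scipy, OpenCV 4.12 (cv2) and the standard library are available. Lean on these libraries where they do the work, as an engineer would, in place of code of your own. Each camera call takes 0.05 s, during which the arm holds its last target. There are 200 camera calls.

### The job

Three small transformers sit in a test jig, each with a toggle switch in front of it; the switch of the failed one has been thrown over, away from the robot, while the other two lean towards the robot. Lift the failed transformer out and present its underside to the tilted inspection camera: in mid-air, centred on the lens axis, 50 mm in front of the lens, the underside squarely facing the lens and the long sides in line with the bracket's two side plates. Finish while holding it still there; do not touch the camera with it, and leave the switches, the other transformers and the things around as they are.

Things in the scene. Friction and masses are not known exactly. Their poses are not given: they have to be found in the camera images.
- jig: Flat aluminium plate 170 x 290 x 8 mm, fixed, lying on the bench; origin under its centre, x away from the switches towards the transformers, y along the row of three nests, z up.
- bay_1 (a point): Nest 1 of the jig (the end at +y of the jig): centre of its floor, 8 mm above the bench. A frame 6 mm high with an opening of 54 mm (jig x) by 38 mm (jig y); nests are 90 mm apart and each has its switch 85 mm away towards jig -x.
- bay_2 (a point): Nest 2 of the jig (the middle): centre of its floor, 8 mm above the bench. A frame 6 mm high with an opening of 54 mm (jig x) by 38 mm (jig y); nests are 90 mm apart and each has its switch 85 mm away towards jig -x.
- bay_3 (a point): Nest 3 of the jig (the end at -y of the jig): centre of its floor, 8 mm above the bench. A frame 6 mm high with an opening of 54 mm (jig x) by 38 mm (jig y); nests are 90 mm apart and each has its switch 85 mm away towards jig -x.
- part_1_center (a point): Centre (half-way up) of the transformer in nest 1: 50 mm long (its x, lying along jig x), 34 mm wide (its y), 52 mm tall (its z, up), 0.17 to 0.35 kg. Dark laminated core, 22 mm wide (y), through a brown winding 36 mm long with flat faces 34 mm apart (y) from 6 to 45 mm above the underside: grip it by these. The flat underside with the solder contacts lies 26 mm below this point. All three are alike.
- part_2_center (a point): Centre (half-way up) of the transformer in nest 2: 50 mm long (its x, lying along jig x), 34 mm wide (its y), 52 mm tall (its z, up), 0.17 to 0.35 kg. Dark laminated core, 22 mm wide (y), through a brown winding 36 mm long with flat faces 34 mm apart (y) from 6 to 45 mm above the underside: grip it by these. The flat underside with the solder contacts lies 26 mm below this point. All three are alike.
- part_3_center (a point): Centre (half-way up) of the transformer in nest 3: 50 mm long (its x, lying along jig x), 34 mm wide (its y), 52 mm tall (its z, up), 0.17 to 0.35 kg. Dark laminated core, 22 mm wide (y), through a brown winding 36 mm long with flat faces 34 mm apart (y) from 6 to 45 mm above the underside: grip it by these. The flat underside with the solder contacts lies 26 mm below this point. All three are alike.
- switch_a_foot (a point): Underside centre of the housing of toggle switch A, on the jig plate in front of one of the nests (which one varies).
- switch_b_foot (a point): Underside centre of the housing of toggle switch B, on the jig plate in front of one of the nests (which one varies).
- switch_c_foot (a point): Underside centre of the housing of toggle switch C, on the jig plate in front of one of the nests (which one varies).
- switch_a (a joint): Lever angle of toggle switch A (steel lever with a ball end, 45 mm, upright at 0.7 rad): near 0 rad (0 to 0.2) it leans towards the robot (normal), near 1.4 rad (1.2 to 1.4) it is thrown over, away from the robot.
- switch_b (a joint): Lever angle of toggle switch B (steel lever with a ball end, 45 mm, upright at 0.7 rad): near 0 rad (0 to 0.2) it leans towards the robot (normal), near 1.4 rad (1.2 to 1.4) it is thrown over, away from the robot.
- switch_c (a joint): Lever angle of toggle switch C (steel lever with a ball end, 45 mm, upright at 0.7 rad): near 0 rad (0 to 0.2) it leans towards the robot (normal), near 1.4 rad (1.2 to 1.4) it is thrown over, away from the robot.
- camera: Inspection camera that looks upwards, fixed: dark base plate 120 x 100 x 12 mm with two upright aluminium side plates (36 mm long along x, 6 mm thick, 35 mm either side of the middle, up to 90 mm above the bench) that carry the camera barrel at a stiff tilting pivot 75 mm above the bench. Origin under the middle between the side plates; x is along the side plates, away from the robot's side; z up.
- lens (a point): Centre of the lens front of the camera: a black ring 60 mm across with a white light ring and the lens in its middle, 40 mm from the tilting pivot. z is the lens axis, pointing out of the lens, up and leaning back towards the robot's side by 0.15 to 0.45 rad (varies); x lies in the plane of the side plates, away from the robot's side; y as the camera's y.
- screwdriver: Bystander: a screwdriver lying on the bench beyond the jig.
- spool: Bystander: a metal spool 60 mm across, 45 mm tall; origin under its centre.
- jar: Bystander: a small amber jar 52 mm across, 60 mm tall; origin under its centre.
- multimeter: Bystander: a hand multimeter 170 x 85 x 36 mm lying on the bench; origin under its centre.

How it is judged:
On the way:
1. the failed transformer is lifted clear of its nest (((horizontal distance between switch_a_foot and bay_1 below 0.1 m and z of part_1_center in the frame of jig above 0.06 m and contact force between part_1 and the fingers above 1 N) or (horizontal distance between switch_a_foot and bay_2 below 0.1 m and z of part_2_center in the frame of jig above 0.06 m and contact force between part_2 and the fingers above 1 N) or (horizontal distance between switch_a_foot and bay_3 below 0.1 m and z of part_3_center in the frame of jig above 0.06 m and contact force between part_3 and the fingers above 1 N))), for 0.2 s.
At the end, for the whole second after the job is handed in: The failed transformer is gripped still in mid-air, clear of all else: underside 50 mm (+-10) from the lens, within 10 mm of its axis each way, square within 0.14 rad, long sides in line with the side plates within 0.17 rad; the others in their nests (within 6 mm), switches as before (((horizontal distance between switch_a_foot and bay_1 below 0.1 m and x of part_1_center in the frame of lens between -0.01 and 0.01 m and y of part_1_center in the frame of lens between -0.01 and 0.01 m and z of part_1_center in the frame of lens between 0.066 and 0.086 m and angle between the z axis of part_1_center and the z axis of lens, either way round below 0.14 rad and angle between the x axis of part_1_center and the x axis of lens, either way round below 0.17 rad and angle between part_1_center's own z axis and vertical below 0.9 rad and linear speed of part_1 below 0.02 m/s and angular speed of part_1 below 0.2 rad/s and contact force between part_1 and the fingers above 2 N and contact force between part_1 and camera below 0.1 N and z of each of part_2_center, part_3_center in the frame of jig below 0.039 m and distance of each of part_2_center, part_3_center from where it was at the start of the episode below 0.006 m) or (horizontal distance between switch_a_foot and bay_2 below 0.1 m and x of part_2_center in the frame of lens between -0.01 and 0.01 m and y of part_2_center in the frame of lens between -0.01 and 0.01 m and z of part_2_center in the frame of lens between 0.066 and 0.086 m and angle between the z axis of part_2_center and the z axis of lens, either way round below 0.14 rad and angle between the x axis of part_2_center and the x axis of lens, either way round below 0.17 rad and angle between part_2_center's own z axis and vertical below 0.9 rad and linear speed of part_2 below 0.02 m/s and angular speed of part_2 below 0.2 rad/s and contact force between part_2 and the fingers above 2 N and contact force between part_2 and camera below 0.1 N and z of each of part_1_center, part_3_center in the frame of jig below 0.039 m and distance of each of part_1_center, part_3_center from where it was at the start of the episode below 0.006 m) or (horizontal distance between switch_a_foot and bay_3 below 0.1 m and x of part_3_center in the frame of lens between -0.01 and 0.01 m and y of part_3_center in the frame of lens between -0.01 and 0.01 m and z of part_3_center in the frame of lens between 0.066 and 0.086 m and angle between the z axis of part_3_center and the z axis of lens, either way round below 0.14 rad and angle between the x axis of part_3_center and the x axis of lens, either way round below 0.17 rad and angle between part_3_center's own z axis and vertical below 0.9 rad and linear speed of part_3 below 0.02 m/s and angular speed of part_3 below 0.2 rad/s and contact force between part_3 and the fingers above 2 N and contact force between part_3 and camera below 0.1 N and z of each of part_1_center, part_2_center in the frame of jig below 0.039 m and distance of each of part_1_center, part_2_center from where it was at the start of the episode below 0.006 m)) and value of joint switch_a above 0.9 rad and value of joint each of switch_b, switch_c below 0.5 rad); the arm keeps its last pose, push and grip.
It fails at once if a transformer other than the failed one is taken or shifted ((horizontal distance between switch_a_foot and bay_1 below 0.1 m and distance of part_2_center from where it was at the start of the episode above 0.012 m) or (horizontal distance between switch_a_foot and bay_1 below 0.1 m and distance of part_3_center from where it was at the start of the episode above 0.012 m) or (horizontal distance between switch_a_foot and bay_2 below 0.1 m and distance of part_1_center from where it was at the start of the episode above 0.012 m) or (horizontal distance between switch_a_foot and bay_2 below 0.1 m and distance of part_3_center from where it was at the start of the episode above 0.012 m) or (horizontal distance between switch_a_foot and bay_3 below 0.1 m and distance of part_1_center from where it was at the start of the episode above 0.012 m) or (horizontal distance between switch_a_foot and bay_3 below 0.1 m and distance of part_2_center from where it was at the start of the episode above 0.012 m)).
It fails at once if a transformer touches the camera (contact force between any of part_1, part_2, part_3 and camera above 0.5 N).
It fails at once if the camera is knocked out of its tilt (distance of lens from where it was at the start of the episode above 0.006 m).
It fails at once if a switch is moved (value of joint switch_a below 0.9 rad or value of joint any of switch_b, switch_c above 0.5 rad).
It fails at once if a bystander is shifted (distance of any of screwdriver, spool, jar, multimeter from where it was at the start of the episode above 0.02 m).
It also fails if it takes over 38 s, if anything falls off the work surface, if the arm or the gripper's body presses on something with over 40 N, if the wrist force passes 120 N, or if a joint passes its speed limit or range.

## Working session

There is one attempt and no reset: what is moved stays moved. The work goes in short steps, Python scripts to look and compute and a tool call to move; the robot and the scene stay as the last step left them, time stands still between calls to the robot, and variables do not carry over. Pictures are saved under pics/ and viewed, at most 10 in all, crops included, and the job is handed in when it is done.

Besides the shell and the picture viewer there is one more tool, called after "Request:" by a JSON object that holds its "api" and its "payload". drive_tool: Moves the arm, as the interface text tells. Shift numbers are shares of 0.3 m and turn numbers shares of 45 degrees, none past 1 either way. Its arguments: {"type":"object","properties":{"plan":{"type":"array","items":{"type":"array","items":{"type":"number","minimum":-1,"maximum":1}}},"newtons":{"type":"number"}},"required":["plan"]}

```bash
mkdir -p pics; ls
python3 - <<'E'
from plant import bot
import cv2,numpy as np
np.set_printoptions(precision=4,suppress=True)
for n in("scene","top"):
    f=bot.grab_frame(n); cv2.imwrite(f"pics/{n}0.png",f["frame"][:,:,::-1]); print(n,f["intrinsics"],f["pose"])
    np.savez(f"{n}0.npz",**f)
s=bot.observe();print(s)
E
```

```text
pics
scene [[449.1023   0.     315.6659]
 [  0.     449.1023 233.4196]
 [  0.       0.       1.    ]] [[-0.3116  0.7916 -0.5257  1.0852]
 [ 0.9502  0.256  -0.1776  0.142 ]
 [-0.006  -0.5549 -0.8319  1.0021]
 [ 0.      0.      0.      1.    ]]
top [[537.2063   0.     331.4115]
 [  0.     537.2063 230.1198]
 [  0.       0.       1.    ]] [[-0.0083 -0.995   0.0993  0.3808]
 [-0.9997  0.0061 -0.0219 -0.0291]
 [ 0.0212 -0.0995 -0.9948  1.4293]
 [ 0.      0.      0.      1.    ]]
{'clock': 0.1, 'joint_pos': array([-1.3328,  0.3838,  0.0438,  1.5994, -0.0179,  1.1612, -0.0498]), 'qd': array([ 0.0015,  0.0008,  0.0006, -0.0068, -0.0002,  0.0025, -0.0004]), 'joint_efforts': array([  0.0026, -43.4724,   1.0294, -25.0455,   0.011 ,   0.0054,
         0.    ]), 'position': array([0.2139, 0.6129, 0.241 ]), 'tcp_rot': array([-0.0001,  0.167 ,  0.986 , -0.0012]), 'ft_force': array([ 0.7472, -0.0848, -0.1927]), 'wrist_torque': array([ 0.0755,  0.0107, -0.0218]), 'finger_force': 0.0, 'opening': 0.9974782183938845}
```

View pics/scene0.png

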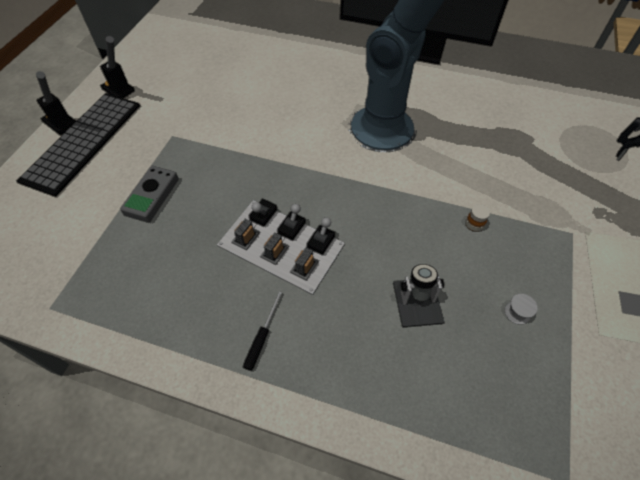

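View pics/top0.png

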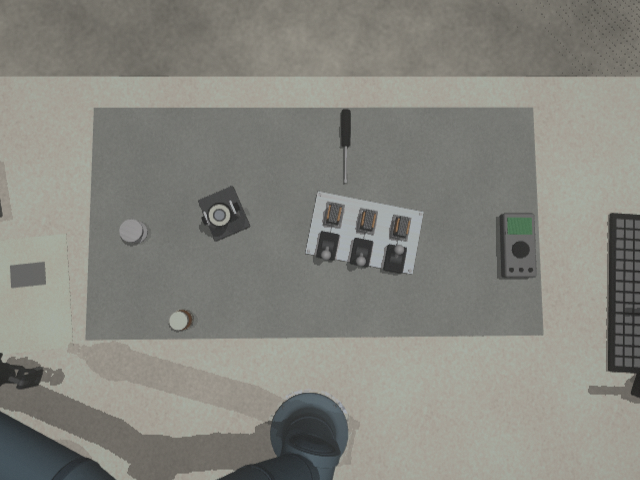

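The right-hand switch in the top view (about 400,250) is thrown over, so nest 3 looks like the failed one. The camera bracket is at (220,215). I'll zoom in to confirm.

Run:
```python
import cv2,numpy as np
t=cv2.imread("pics/top0.png");s=cv2.imread("pics/scene0.png")
a=cv2.resize(t[180:290,295:435],None,fx=5.6,fy=5.4,interpolation=cv2.INTER_CUBIC)
cv2.imwrite("pics/c1.png",a)
b=np.hstack([cv2.resize(t[175:250,185:260],(400,400),interpolation=cv2.INTER_CUBIC),cv2.resize(s[255:335,380:460],(400,400),interpolation=cv2.INTER_CUBIC)])
cv2.imwrite("pics/c2.png",b)
```

```text
(no output)
```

View pics/c1.png

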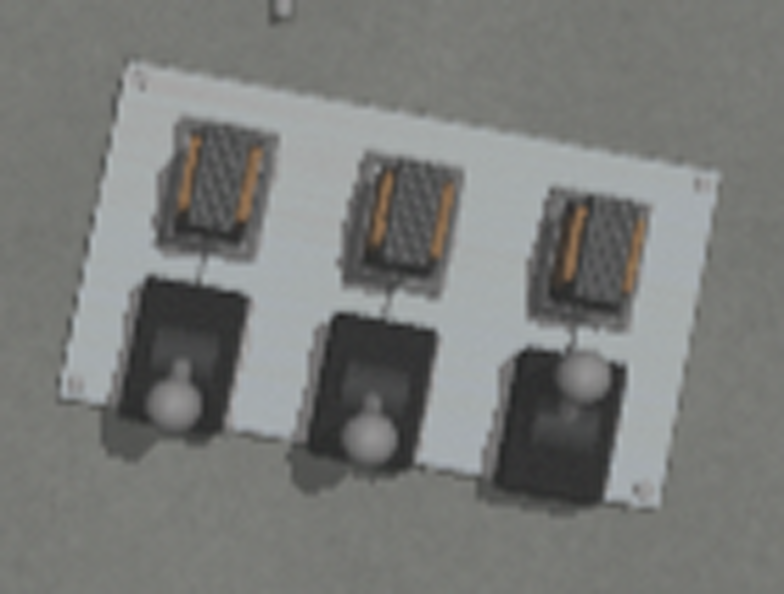

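View pics/c2.png

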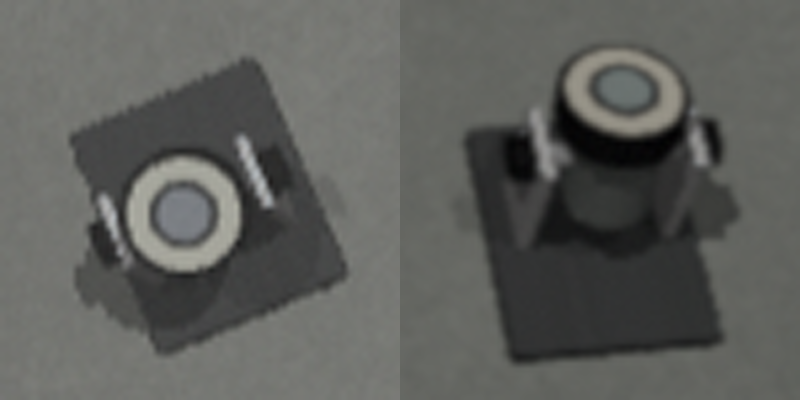

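Zoom confirms it: the lever of the nest 3 switch (crop 583,378) is thrown towards its transformer, and the other two lean towards the robot. The lens ring is clear in both views. Next I'll measure.

```bash
cat > h.py <<'E'
import numpy as np,cv2
def load(n): return dict(np.load(n+".npz"))
def ray(f,uv):
    d=np.linalg.inv(f["intrinsics"])@np.array([uv[0],uv[1],1.]); d=f["pose"][:3,:3]@d
    return f["pose"][:3,3],d/np.linalg.norm(d)
def onz(f,uv,z):
    o,d=ray(f,uv); return o+d*(z-o[2])/d[2]
def tri(f1,u1,f2,u2):
    o1,d1=ray(f1,u1);o2,d2=ray(f2,u2)
    s=np.linalg.lstsq(np.c_[d1,-d2],o2-o1,rcond=None)[0]
    a,b=o1+d1*s[0],o2+d2*s[1]; return (a+b)/2,np.linalg.norm(a-b)
def comps(m,x0,y0,amin):
    n,l,st,c=cv2.connectedComponentsWithStats(m.astype(np.uint8))
    for i in range(1,n):
        if st[i,4]>=amin:
            p=np.argwhere(l==i)[:,::-1].astype(np.float32)+[x0,y0]; yield st[i,4],c[i]+[x0,y0],cv2.minAreaRect(p.astype(np.float32))
E
python3 - <<'E'
from h import *
np.set_printoptions(precision=4,suppress=True)
T,S=load("top0"),load("scene0")
def sub(f,x0,x1,y0,y1): return f["frame"][y0:y1,x0:x1].astype(int)
# orange
for n,f,b in(("top",T,(295,435,180,290)),("scene",S,(215,350,195,295))):
    a=sub(f,*b); m=(a[...,0]-a[...,2]>45)
    for r in comps(m,b[0],b[2],4): print(n,"or",r[0],r[1],r[2], onz(f,r[1],.053))
# jig corners
a=sub(T,295,435,180,290); m=(a.min(2)>140)
r=cv2.minAreaRect(np.argwhere(cv2.morphologyEx(m.astype(np.uint8),cv2.MORPH_OPEN,np.ones((3,3))))[:,::-1].astype(np.float32)+np.float32([295,180]))
P=[onz(T,p,.008) for p in cv2.boxPoints(r)]; print("jig",np.array(P),np.mean(P,0),[np.linalg.norm(P[i]-P[i-1]) for i in range(4)])
# ring
c={}
for n,f,b in(("top",T,(205,232,200,232)),("scene",S,(408,444,262,294))):
    a=sub(f,*b); m=((a.min(2)>125)).astype(np.uint8)
    cs,_=cv2.findContours(m,cv2.RETR_EXTERNAL,cv2.CHAIN_APPROX_NONE); k=max(cs,key=cv2.contourArea)
    e=cv2.fitEllipse(cv2.convexHull(k)); c[n]=np.array(e[0])+[b[0],b[2]]; print(n,c[n],e[1:],)
print("lens",tri(T,c["top"],S,c["scene"]), onz(T,c["top"],.113),onz(S,c["scene"],.113))
# base plate
a=sub(T,185,260,175,250); g=a.max(2); m=g<78
for r in comps(m,185,175,100): 
    P=np.array([onz(T,p,.012) for p in cv2.boxPoints(r[2])]);print(r[0],r[2],P,P.mean(0))
for b in((202,210,208,226),(226,238,196,216)):
    a=sub(T,*b); 
    for r in comps(a.min(2)>130,b[0],b[2],6): print("plate",r, onz(T,r[1],.09))
E
```

```text
top or 15 [328.3333 211.8   ] ((328.4120178222656, 211.48399353027344), (1.1627553701400757, 11.359227180480957), 10.304847717285156) [ 0.5659 -0.0518  0.053 ]
top or 17 [339.0588 213.8824] ((339.08111572265625, 213.51353454589844), (1.3151918649673462, 11.179131507873535), 9.462322235107422) [ 0.5603 -0.0795  0.053 ]
top or 16 [363.    217.625] ((363.0, 217.49996948242188), (1.2727923393249512, 11.172287940979004), 8.130102157592773) [ 0.5502 -0.1413  0.053 ]
top or 18 [373.6111 220.3333] ((373.5961608886719, 220.5192413330078), (1.3728129863739014, 11.374736785888672), 11.309932708740234) [ 0.543  -0.1686  0.053 ]
top or 16 [397.125 224.375] ((397.12939453125, 224.4176483154297), (1.301582932472229, 11.388850212097168), 12.52880573272705) [ 0.5322 -0.2294  0.053 ]
top or 14 [407.8571 226.3571] ((407.8077087402344, 226.46153259277344), (0.9805806875228882, 11.178619384765625), 11.309932708740234) [ 0.5268 -0.2571  0.053 ]
scene or 21 [247.381  230.2857] ((247.3032684326172, 230.33602905273438), (1.664479374885559, 11.395282745361328), 39.80556869506836) [ 0.53   -0.2297  0.053 ]
sce
[... 973 characters left out ...]
.80140686035156) [[0.6043 0.2962 0.012 ]
 [0.645  0.2022 0.012 ]
 [0.5338 0.1543 0.012 ]
 [0.4938 0.2479 0.012 ]] [0.5692 0.2252 0.012 ]
plate (np.int32(13), array([205.1538, 215.3077]), ((205.30001831054688, 215.40000915527344), (7.273237705230713, 1.5811387300491333), 71.56504821777344)) [0.5538 0.2569 0.09  ]
plate (np.int32(6), array([209. , 214.5]), ((209.0, 214.5), (5.0, 0.0), -90.0)) [0.5557 0.2474 0.09  ]
plate (np.int32(26), array([232.3462, 207.0385]), ((232.3189697265625, 207.0775909423828), (12.99933910369873, 1.8382903337478638), 66.80140686035156)) [0.5743 0.1894 0.09  ]
plate (np.int32(24), array([227.1667, 212.2083]), ((227.5, 211.5), (7.0, 3.0), 90.0)) [0.5613 0.2022 0.09  ]
```

```bash
cat > d.py <<'E'
import numpy as np,sys
from scipy.spatial.transform import Rotation as R
from plant import bot
def delta(p,yaw_y):
    """shift (units of .3 m) along tool axes, turn (units 45deg) to put TCP at p with tool y at world angle yaw_y (deg)"""
    s=bot.observe(); q=s["tcp_rot"]; r=R.from_quat([q[1],q[2],q[3],q[0]]).as_matrix()
    sh=r.T@(np.array(p)-s["position"])/.3
    a=np.degrees(np.arctan2(r[1,1],r[0,1])); t=-((yaw_y-a+90)%180-90)/45
    print("at",s["position"].round(4),"yaw",a.round(2),"tilt",np.degrees(np.arccos(-r[2,2])).round(2),"shift",sh.round(4),"turn",round(t,3))
E
python3 - <<'E'
from d import *; from h import *
delta([.529,-.243,.16],78.5)
np.set_printoptions(precision=4,suppress=True)
T,S=load("top0"),load("scene0")
print("side mid top",(onz(T,(206,218),.09)+onz(T,(232.6,207),.09))/2,"scene",(onz(S,(408.5,283.8),.09)+onz(S,(439.9,282.7),.09))/2)
print("ends",[onz(S,p,.09) for p in((407,277),(410,290.6),(438,277.4),(441.6,288))],[onz(T,p,.09) for p in((203.2,211.6),(208.8,224.7),(229.6,200.3),(236,213.8))])
E
```

```text
at [0.2139 0.6129 0.241 ] yaw 70.77 tilt 0.14 shift [-1.9313 -2.3472  0.276 ] turn -0.172
side mid top [0.5607 0.2217 0.09  ] scene [0.5622 0.224  0.09  ]
ends [array([0.5584, 0.1836, 0.09  ]), array([0.5903, 0.197 , 0.09  ]), array([0.5376, 0.2512, 0.09  ]), array([0.562 , 0.2634, 0.09  ])] [array([0.5631, 0.2619, 0.09  ]), array([0.5301, 0.2475, 0.09  ]), array([0.5914, 0.1964, 0.09  ]), array([0.5571, 0.1801, 0.09  ])]
```

Request:
{"api": "drive_tool", "payload": {"plan": [[1,-0.64,-0.78,0,-0.17],[1,-0.64,-0.78,0,-0.17],[1,-0.64,-0.78,0,-0.17],[1,-0.64,-0.78,0,-0.17],[1,-0.64,-0.78,0,-0.17]]}}

```text
clock: 0.72
position: [0.3189, 0.3265, 0.2418]
tcp_rot: [-0.0, 0.102, 0.995, -0.0]
ft_force: [0.9, 0.1, 0.6]
opening: 0.999
finger_force: 0.0
```

```bash
python3 -c "
from d import *
delta([.529,-.243,.16],78.5)"
```

```text
at [0.3189 0.3265 0.2418] yaw 78.33 tilt 0.05 shift [-1.07   -1.7172  0.2739] turn -0.004
```

Request:
{"api": "drive_tool", "payload": {"plan": [[1,-0.53,-0.85,0,0],[1,-0.53,-0.85,0,0],[1,-0.53,-0.85,0,0],[1,-0.53,-0.85,0,0],[1,-0.53,-0.85,0,0]]}}

```text
clock: 1.35
position: [0.423, 0.0451, 0.2421]
tcp_rot: [-0.0, 0.102, 0.995, 0.0]
ft_force: [0.8, 0.5, 0.3]
opening: 0.999
finger_force: 0.0
```

Request:
{"api": "drive_tool", "payload": {"plan": [[1,-0.53,-0.85,0.1,0],[1,-0.53,-0.85,0.1,0],[1,-0.53,-0.85,0.1,0],[1,-0.53,-0.85,0.1,0],[1,-0.53,-0.85,0.1,0]]}}

```text
clock: 1.98
position: [0.5276, -0.2361, 0.2117]
tcp_rot: [-0.0, 0.101, 0.995, -0.0]
ft_force: [0.5, 0.2, 1.1]
opening: 0.999
finger_force: 0.0
```

```bash
python3 -c "
from d import *
delta([.529,-.243,.12],78.5)"
```

```text
at [ 0.5276 -0.2361  0.2117] yaw 78.37 tilt 0.05 shift [-0.0092 -0.0213  0.3056] turn -0.003
```

Request:
{"api": "drive_tool", "payload": {"plan": [[1,0,0,0.28,0],[1,0,0,0.28,0],[1,0,0,0.28,0]]}}

```text
clock: 2.35
position: [0.5257, -0.2323, 0.1263]
tcp_rot: [-0.003, 0.1, 0.995, 0.001]
ft_force: [1.4, 0.3, 0.4]
opening: 0.997
finger_force: 0.0
```

Run:
```python
from d import *; import cv2
delta([.529,-.243,.033],78.5)
a=bot.grab_frame("scene");b=bot.grab_frame("top")
np.savez("scene1.npz",**a);np.savez("top1.npz",**b)
i=np.hstack([cv2.resize(a["frame"][180:290,200:310],(400,400),interpolation=2),cv2.resize(b["frame"][180:290,340:450],(400,400),interpolation=2)])
cv2.imwrite("pics/c3.png",i[:,:,::-1])
```

```text
at [ 0.5257 -0.2323  0.1263] yaw 78.48 tilt 0.31 shift [-0.0197 -0.0331  0.3108] turn -0.001
```

View pics/c3.png

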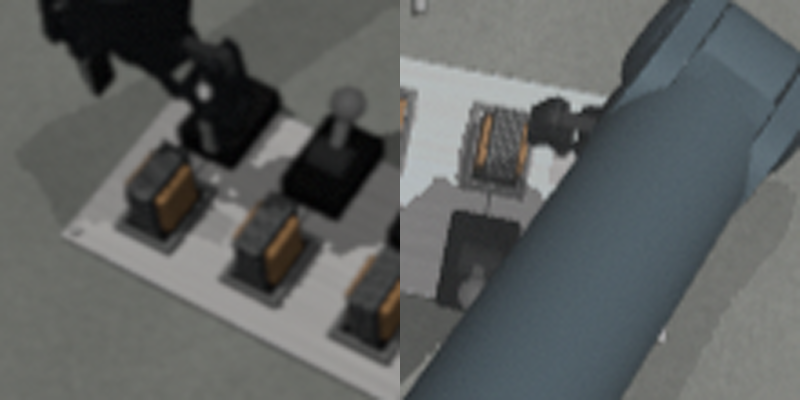

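The gripper hovers over nest 3, with its fingers clear of part 2. Correcting xy and stepping down.

Request:
{"api": "drive_tool", "payload": {"plan": [[1,-0.02,-0.035,0,0],[1,-0.02,-0.035,0.1,0],[1,-0.02,-0.035,0.1,0],[1,-0.02,-0.035,0.1,0]]}}

```text
clock: 2.95
position: [0.5321, -0.2461, 0.0997]
tcp_rot: [0.001, 0.101, 0.995, -0.0]
ft_force: [0.9, -0.8, -0.0]
opening: 0.999
finger_force: 0.0
```

```bash
python3 -c "
from d import *
delta([.529,-.243,.033],78.5)"
```

```text
at [ 0.5321 -0.2461  0.0997] yaw 78.41 tilt 0.12 shift [0.0127 0.0082 0.2223] turn -0.002
```

Request:
{"api": "drive_tool", "payload": {"plan": [[1,0.01,0.008,0.1,0],[1,0.01,0.008,0.1,0],[1,0.01,0.008,0.1,0],[1,0.01,0.008,0.1,0]]}}

```text
clock: 3.45
position: [0.5299, -0.2432, 0.0698]
tcp_rot: [0.001, 0.101, 0.995, -0.0]
ft_force: [-1.1, -0.0, -0.2]
opening: 0.996
finger_force: 0.0
```

```bash
python3 -c "
from d import *
delta([.529,-.243,.033],78.5)"
```

```text
at [ 0.5299 -0.2432  0.0698] yaw 78.41 tilt 0.15 shift [0.0033 0.0002 0.1225] turn -0.002
```

Descend and grip gently.

Request:
{"api": "drive_tool", "payload": {"plan": [[1,0.003,0,0.06,0],[1,0.003,0,0.12,0],[1,0.003,0,0.12,0],[0,0.003,0,0.12,0],[0,0.003,0,0.12,0]], "newtons": 20}}

```text
clock: 4.08
position: [0.5282, -0.2427, 0.0326]
tcp_rot: [0.0, 0.101, 0.995, -0.0]
ft_force: [-1.1, 0.3, 0.8]
opening: 0.604
finger_force: 0.0
```

Request:
{"api": "drive_tool", "payload": {"plan": [[0,0,0,0,0],[0,0,0,0,0],[0,0,0,0,0]]}}

```text
clock: 4.45
position: [0.5284, -0.2433, 0.033]
tcp_rot: [0.001, 0.101, 0.995, -0.001]
ft_force: [-0.1, -1.5, 2.0]
opening: 0.393
finger_force: 23.4
```

```bash
python3 -c "
from d import *
delta([.529,-.243,.033],78.5)"
```

```text
at [ 0.5284 -0.2433  0.033 ] yaw 78.39 tilt 0.11 shift [-0.0018  0.0012  0.    ] turn -0.002
```

Gripped at 23 N. Next I'll tip the part about its lower edge at jig -x, against the nest wall, pivoting it in the light grip.

Request:
{"api": "drive_tool", "payload": {"plan": [[0,0.007,0,0,0],[0,0.018,0,-0.006,0],[0,0.03,0,-0.012,0],[0,0.043,0,-0.018,0],[0,0.043,0,-0.018,0]]}}

```text
clock: 5.08
position: [0.5183, -0.2402, 0.0383]
tcp_rot: [0.003, 0.101, 0.995, -0.001]
ft_force: [5.1, -3.3, -2.6]
opening: 0.396
finger_force: 22.2
```

Run:
```python
from d import *; import cv2
delta([.529,-.243,.033],78.5)
a=bot.grab_frame("scene")
i=cv2.resize(a["frame"][190:270,210:310],(800,600),interpolation=2)
cv2.imwrite("pics/c4.png",i[:,:,::-1])
```

```text
at [ 0.5183 -0.2402  0.0383] yaw 78.46 tilt 0.4 shift [-0.0367 -0.0021  0.0181] turn -0.001
```

View pics/c4.png

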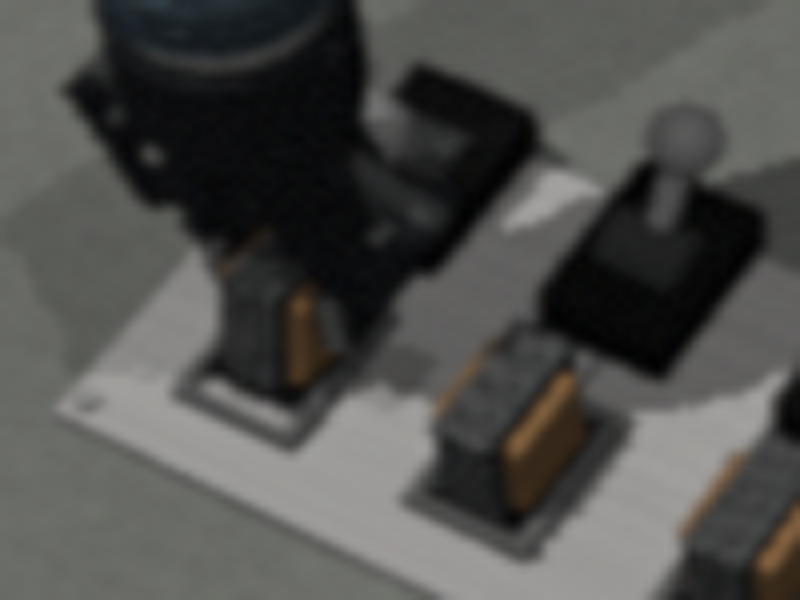

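The part is tilting in the grip: its outer end has lifted and nest floor shows under it at (250,405). A little more tilt, then a firm grip and lift.

Request:
{"api": "drive_tool", "payload": {"plan": [[0,0.009,0,-0.004,0],[0,0.009,0,-0.004,0]]}}

```text
clock: 5.38
position: [0.5159, -0.2396, 0.0395]
tcp_rot: [0.003, 0.101, 0.995, -0.001]
ft_force: [5.6, -1.9, -3.7]
opening: 0.396
finger_force: 22.0
```

Request:
{"api": "drive_tool", "payload": {"plan": [[0,0,0,0,0],[0,0,0,0,0],[0,-0.005,0,-0.05,0],[0,-0.01,0,-0.2,0],[0,-0.01,0,-0.4,0]], "newtons": 60}}

```text
clock: 6.0
position: [0.5122, -0.2373, 0.1574]
tcp_rot: [-0.005, 0.101, 0.995, 0.001]
ft_force: [0.4, 0.4, -2.3]
opening: 0.387
finger_force: 63.4
```

Request:
{"api": "drive_tool", "payload": {"plan": [[0,0,0,-0.3,0],[0,0,0,-0.3,0],[0,0,0,-0.3,0]]}}

```text
clock: 6.38
position: [0.5156, -0.2396, 0.2504]
tcp_rot: [0.001, 0.101, 0.995, 0.001]
ft_force: [-0.7, -0.3, -3.3]
opening: 0.39
finger_force: 63.7
```

Run:
```python
from d import *; import cv2
delta([.531,.209,.26],113.5)
```

```text
at [ 0.5156 -0.2396  0.2504] yaw 78.43 tilt 0.15 shift [ 0.2496  1.4754 -0.0303] turn -0.779
```

Request:
{"api": "drive_tool", "payload": {"plan": [[0,0.04,0.2,0,-0.2],[0,0.08,0.4,0,-0.4],[0,0.13,0.6,0,-0.6],[0,0.17,0.8,0,-0.78],[0,0.17,1.0,0,-0.78]]}}

```text
clock: 7.0
position: [0.5219, 0.0662, 0.2455]
tcp_rot: [-0.004, -0.205, 0.979, 0.0]
ft_force: [0.4, 0.2, -3.5]
opening: 0.391
finger_force: 63.6
```

Run:
```python
from d import *; import cv2
delta([.531,.209,.26],113.5)
```

```text
at [0.5219 0.0662 0.2455] yaw 113.61 tilt 0.45 shift [-0.2182  0.4242 -0.0491] turn 0.003
```

Request:
{"api": "drive_tool", "payload": {"plan": [[0,-0.1,0.2,0,0],[0,-0.19,0.36,0,0],[0,-0.21,0.41,-0.03,0],[0,-0.21,0.41,-0.03,0],[0,-0.21,0.41,-0.03,0]]}}

```text
clock: 7.62
position: [0.5338, 0.1989, 0.2564]
tcp_rot: [-0.002, -0.202, 0.979, -0.001]
ft_force: [0.1, -1.0, -1.7]
opening: 0.387
finger_force: 63.5
```

Run:
```python
from d import *; import cv2
delta([.531,.209,.26],113.5)
a=bot.grab_frame("scene");np.savez("scene2.npz",**a)
i=cv2.resize(a["frame"][210:340,350:510],(800,600),interpolation=2)
cv2.imwrite("pics/c5.png",i[:,:,::-1])
```

```text
at [0.5338 0.1989 0.2564] yaw 113.31 tilt 0.23 shift [-0.0045  0.0346 -0.0122] turn -0.004
```

View pics/c5.png

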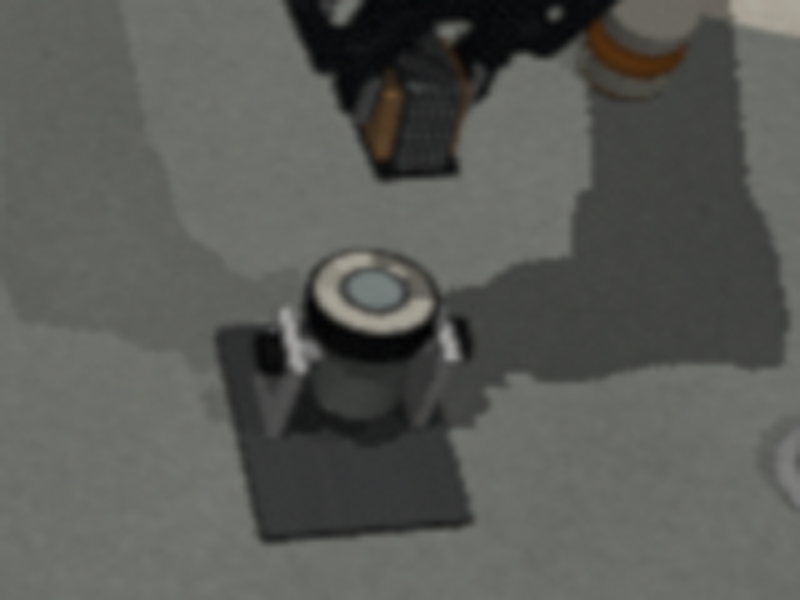

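```bash
cat > pr.py <<'E'
from h import *
def part(tcp,yaw,th):
    x=np.array([np.cos(yaw),np.sin(yaw),0]);z0=np.array([0,0,1.]);y=np.cross(z0,x)
    z=z0*np.cos(th)-x*np.sin(th); X=x*np.cos(th)+z0*np.sin(th)
    g=np.array(tcp)+[0,0,.008]; return g-.007*z,np.c_[X,y,z]
def proj(f,P):
    Q=(np.asarray(P)-f["pose"][:3,3])@f["pose"][:3,:3]; u=Q@f["intrinsics"].T; return u[:,:2]/u[:,2:]
E
python3 - <<'E'
from pr import *
S=load("scene2")
L=np.array([[25,17,-26],[25,-17,-26],[25,11,26],[25,-11,26],[-25,11,26],[-25,-11,26]])/1e3
for th in(.15,.25,.35,.45):
    c,R=part([.5338,.1989,.2564],np.radians(23.3),th)
    p=proj(S,c+L@R.T); print(th,((p-[350,210])*[5,600/130]).round().astype(int).tolist())
i=cv2.resize(S["frame"][210:260,410:460],(800,800),interpolation=2)[:600]
cv2.imwrite("pics/c6.png",i[:,:,::-1])
E
```

```text
0.15 [[451, 169], [368, 176], [461, 89], [404, 93], [426, 5], [372, 9]]
0.25 [[454, 171], [371, 177], [460, 82], [404, 86], [424, 6], [370, 10]]
0.35 [[458, 172], [374, 178], [460, 74], [404, 78], [422, 8], [368, 12]]
0.45 [[461, 171], [377, 178], [459, 67], [403, 71], [420, 11], [366, 15]]
```

View pics/c6.png

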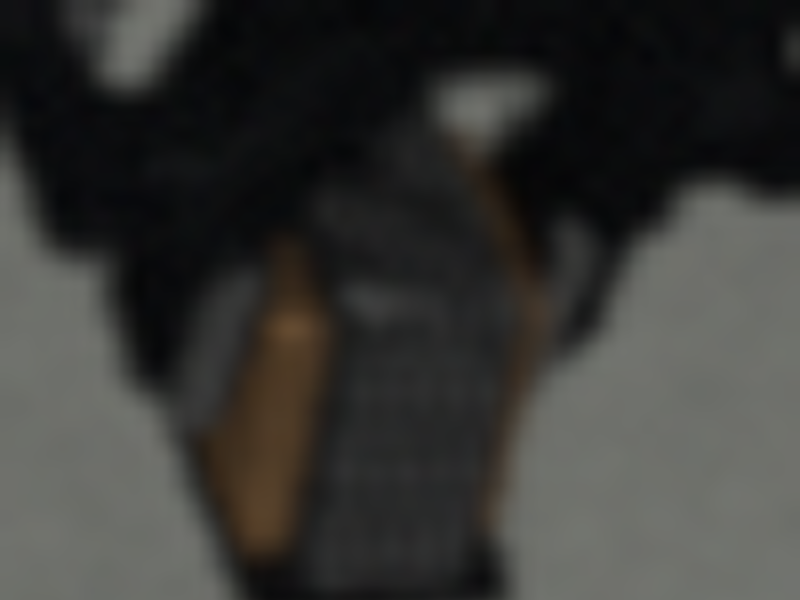

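The top edge of the end face is near (432–442, 228) in the scene image, which gives a part tilt of about 0.32 rad. The lens tilt is about 0.29, so that is within tolerance. I'll line up xy and then descend slowly.

Request:
{"api": "drive_tool", "payload": {"plan": [[0,0,0,0,0],[0,0,0,0,0]]}}

```text
clock: 7.92
position: [0.5346, 0.201, 0.2579]
tcp_rot: [-0.0, -0.203, 0.979, 0.0]
ft_force: [-0.0, -0.6, -1.9]
opening: 0.388
finger_force: 63.5
```

Run:
```python
from d import *; import cv2
delta([.5295,.2083,.1855],113.3)
```

```text
at [0.5346 0.201  0.2579] yaw 113.39 tilt 0.01 shift [0.0059 0.0292 0.2412] turn 0.002
```

Request:
{"api": "drive_tool", "payload": {"plan": [[0,0.006,0.029,0,0],[0,0.006,0.029,0.06,0],[0,0.006,0.029,0.12,0],[0,0.006,0.029,0.18,0],[0,0.006,0.029,0.2,0]]}}

```text
clock: 8.55
position: [0.528, 0.2087, 0.1952]
tcp_rot: [-0.002, -0.204, 0.979, -0.001]
ft_force: [0.7, -0.1, -2.0]
opening: 0.388
finger_force: 63.5
```

Request:
{"api": "drive_tool", "payload": {"plan": [[0,0,0,0.02,0],[0,0,0,0.041,0],[0,0,0,0.041,0],[0,0,0,0.041,0]]}}

```text
clock: 9.05
position: [0.5297, 0.2096, 0.186]
tcp_rot: [0.0, -0.204, 0.979, 0.0]
ft_force: [0.2, -0.2, -2.8]
opening: 0.387
finger_force: 63.5
```

Run:
```python
from d import *; import cv2
from pr import *
delta([.5295,.2083,.1855],113.3)
a=bot.grab_frame("scene");np.savez("scene3.npz",**a)
i=cv2.resize(a["frame"][230:310,390:470],(600,600),interpolation=2)
cv2.imwrite("pics/c7.png",i[:,:,::-1])
L=np.array([[25,17,-26],[25,-17,-26],[25,11,26],[25,-11,26]])/1e3
c,R=part(bot.observe()["position"],np.radians(23.3),.3)
print(((proj(a,c+L@R.T)-[390,230])*7.5).round().tolist())
```

```text
at [0.5297 0.2096 0.186 ] yaw 113.51 tilt 0.05 shift [ 0.0025 -0.0038  0.0017] turn 0.005
[[368.0, 258.0], [250.0, 268.0], [374.0, 121.0], [294.0, 128.0]]
```

View pics/c7.png

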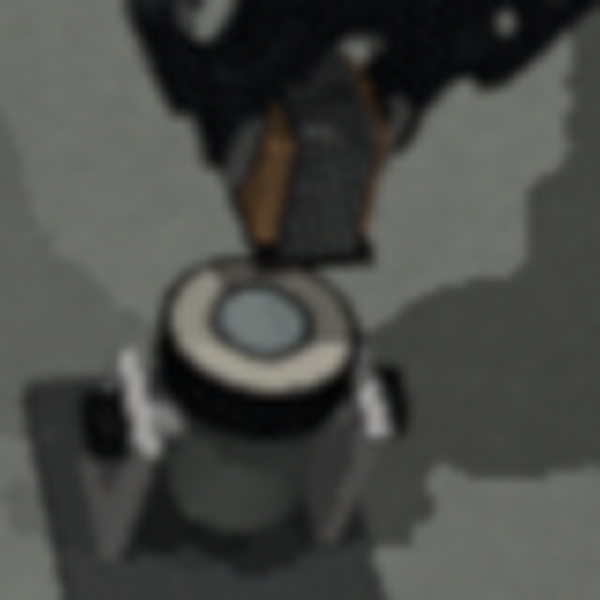

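The part hangs above the lens. Its bottom far edge runs from (255,268) to (370,262), within about a millimetre or two of the predicted (250,268) to (368,258). The ring is clear of it. Settle and hand in.

Request:
{"api": "drive_tool", "payload": {"plan": [[0,0.002,-0.003,0,0],[0,0.002,-0.003,0,0],[0,0.002,-0.003,0,0],[0,0.002,-0.003,0,0],[0,0.002,-0.003,0,0]]}}

```text
clock: 9.72
position: [0.5292, 0.2085, 0.1856]
tcp_rot: [-0.0, -0.204, 0.979, -0.0]
ft_force: [-0.1, 0.2, -2.0]
opening: 0.388
finger_force: 63.5
```

```bash
python3 -c "
from d import *
delta([.5295,.2083,.1855],113.3)
print(bot.hand_in())"
```

```text
at [0.5292 0.2085 0.1856] yaw 113.51 tilt 0.0 shift [-0.0007 -0.0009  0.0002] turn 0.005
the job is handed in; nothing more can be done
None
```

I handed the job in at about 9.7 s with the failed transformer (nest 3) held still over the lens, tilted about 0.3 rad to match it and about 50 mm away by my measurements; the hand-in returned no verdict.

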